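# Switch the suction selector to the open spigot

### The job

The dust-suction selector on the table is locked on a capped spigot. Pull its knob up to unlock it, turn it to the one open spigot, feel for the notch near there and push the knob fully home so that it locks again, then let go. Never force it, and leave the loose things on the table alone.

Things in the scene. Friction and masses are not known exactly. Their poses are not given: they have to be found in the camera images.
- valve: Round aluminium suction selector valve, 196 mm across, fixed. Origin: centre of its underside, on the knob's vertical turning axis; its -x axis is where the knob's pointer looks at the start (to a capped spigot built onto the valve), +x the inlet pipe. All of it but the knob stays below 46 mm over the table. Left of the table (y over 0.2 m) a bench 0.24 m high with tools on it stands near.
- knob_grip (a point): Grip point of the black knob, on its turning axis, 81 mm over the table when home; its -x axis looks along the pointer. The knob is a 104 mm cap (top at 58 mm when home) with an upright grip bar across its middle: 14 mm thick, 50 mm long (along the pointer), top at 85 mm. Close the fingers across the 14 mm, TCP here.
- pointer_tip (a point): Tip of the small aluminium pointer nose on the rim of the cap, 60 mm from the turning axis.
- selector_lift (a joint): How far the knob is pulled up, m: 0 = home and locked, at most 0.016. It is free to turn above 0.009. A seal drags on it with about 4.5 N both ways and the knob weighs 0.26 kg: it stays at any height where it is left, and must be pushed down to go home.
- selector (a joint): Angle of the knob about the vertical, rad: 0 at the start (pointer along the valve's -x), positive counter-clockwise seen from above; friction 0.05 N m; stops at +-1.7.
- selector_tooth: Steel locking tooth under the cap, out of sight: 6 mm wide, rounded lower edge, 38 mm from the axis, under the pointer. Origin: as the valve's, raised with the knob. Home, it sits 8 mm deep in an 8 mm wide notch of a flat ring. Beside a notch it lands on the ring and the knob stops about 8 mm short of home. It bears 30 N against the ring, sideways or down; more breaks it.
- open_spigot: The open hose spigot: upright aluminium tube, 27 mm across, 30 mm high; origin at its foot, 78 mm from the turning axis, 1.2 rad left or right of the start direction. Its hidden notch is out of line with it: the knob angle at which the tooth drops in lies 0.09 to 0.22 rad to one side or the other of the spigot's direction; find it by feel (drops in within about 0.03 rad of it).
- capped_spigot: The same kind of spigot closed by a black rubber cap 31 mm across; on the other side, 1.2 rad from the start direction. Same height.
- flux_bottle: Loose brown bottle, 36 mm across, 82 mm high; bystander. Origin under its centre.
- brass_brush: Loose wooden brass brush, 170 mm long; bystander. Origin under its centre.
- pen: Loose pen, 145 mm long; bystander. Origin under its centre.
- masking_tape: Loose roll of masking tape, 98 mm across, 25 mm high; bystander. Origin under its centre.
- parts_box: Loose clear parts box, 132 mm long, 21 mm high, behind the valve; bystander. Origin under its centre.
- copper_tongs: Loose copper tongs, 207 mm long, on the left front of the table; bystander. Origin under their centre.

How it is judged:
By the outcome, as a careful person would: the job done as asked, in the order asked, and still so for the second after the job is handed in, with the robot touching nothing.
It also fails if it takes over 51 s, if anything falls off the work surface, if the arm or the gripper's body presses on something with over 40 N, if the wrist force passes 120 N, or if a joint passes its speed limit or range.

### The arm

A 6-joint arm with a two-finger parallel gripper is mounted at the origin on a cart in front of the work surface, level with it; the furniture and walls round the work are solid. World frame = base frame: x ahead of the robot, y to its left, z up, the work surface at z = 0. Lengths are in m, angles in rad, forces in N, time in s.
With the tool pointing down it reaches from about 0.35 to 0.975 m from the base axis. Payload 4.9 kg.
Tool frame: the origin (TCP) lies between the finger pads, 19 mm behind the fingertips; this is the grasp point; z points along the fingers, y is the line along which they close (so a half turn about z gives the same grasp; the last joint's range is limited). The gripper opens to 85 mm and grips with 20 to 120 N. Pads are 22 mm wide; open, the fingers measure 114 mm over their backs; the gripper's body (76 mm by 85 mm) begins 54 mm behind the grasp point. The pads swing forward as they close: fully open they stand 13 mm farther back than shut.
Start: joints at [1.037, 0.053, 1.613, -0, 1.476, -0.119], TCP at [0.252, 0.572, 0.25] pointing down, gripper open.
Joint ranges: [-3.01, 3.01], [-1.01, 2.22], [0.06, 2.58], [-1.02, 4.17], [0.09, 2.62], [-3.14, 3.14]. Speed limits (rad/s): [2.57, 2.57, 3.14, 3.14, 3.14, 3.14].

### API

Orientations are given as a unit quaternion [w, x, y, z].
In Python, from plant import manip gives the robot as it stands.
- The arm moves only by the tool play_rows, never from a script. Its argument "series" is a list that holds one entry, the list of rows, each a list of 7 numbers: the shift along the world's x, y, z in m, then the turn, a rotation vector about the world's x, y, z in degrees, then the opening, from 0 (shut) to 1 (fully open). In form: [[[dx, dy, dz, rx, ry, rz, grip], ...]]. A call has 1 to 10 rows; each row shifts and turns the commanded pose from where the row before left it; what a row does not reach is not made up. A row lasts 1/10 s, in which the tool goes at most 50 mm and 8.59 degrees, less where a joint would pass 70% of its speed; a pose out of reach is approached as far as the arm can. A call with a gripper value outside its range is refused whole. The fingers move at their own pace and stop on an object; the grip force is fixed at half the most. Time passes only in rows, so rows that do not move let the fingers close. It gives the time, the measured TCP pose, the force, the opening and the grip force at its end, in the units of the state.
- manip.state(): the state, without advancing time (a new reading comes with each control period).
- manip.grab_frame(name): name is "side" or "top" or "wrist"; returns a dict with "frame" (400x640x3 uint8, blue, green, red), "mtx" (3x3 intrinsics, pixels), "R" (3x3) and "t" (3): a world point X has camera coordinates R X + t. Camera axes: x right, y down, z forward; pixel columns grow to the right and rows downward; lengths in m; the calibration is good to about 2 mm. A picture is of the moment at which its call begins. There is no depth.
- manip.job_done(): hands the job in; it is judged then, once.
The state is a dict: "time": time; "joint_pos": joint angles; "joint_vel": joint speeds; "joint_efforts": joint torques, N m; "tool_pos": TCP position; "tool_rot": TCP orientation; "contact_force": force on the tool from outside, world axes, zero at the start; "ft_torque": the same for the moment, N m; "gripper_width": opening from 0.0 (shut) to 1.0 (fully open); "grasp_force": force on a finger pad.
Only numpy, scipy, OpenCV 4.12 (cv2) and the standard library are available. Lean on these libraries where they do the work, as an engineer would, in place of code of your own. Each camera call takes 0.05 s, during which the arm holds its last target. There are 200 camera calls.

## Working session

There is one attempt and no reset: what is moved stays moved. The work goes in short steps, Python scripts to look and compute and a tool call to move; the robot and the scene stay as the last step left them, time stands still between calls to the robot, and variables do not carry over. Pictures are saved under pics/ and viewed, at most 10 in all, crops included, and the job is handed in when it is done.

Besides the shell and the picture viewer there is one more tool, called after "Call:" as name(argument=value, ...), one argument or row to a line, values as JSON. play_rows: Moves the arm, as the interface text tells. Its arguments: {"type":"object","properties":{"series":{"type":"array"}},"required":["series"]}

```bash
mkdir -p pics
cat > h.py <<'E'
from plant import manip
import cv2, numpy as np, pickle
def snap(cam,name):
    f=manip.grab_frame(cam); cv2.imwrite(f'pics/{name}.png',f['frame']); pickle.dump(f,open(f'pics/{name}.pkl','wb')); return f
def back(f,u,v,z):
    K,R,t=map(np.array,(f['mtx'],f['R'],f['t']))
    d=R.T@np.linalg.inv(K)@np.array([u,v,1.]); c=-R.T@t
    return c+d*(z-c[2])/d[2]
def load(n): return pickle.load(open(f'pics/{n}.pkl','rb'))
def proj(f,X):
    p=f['mtx']@(np.array(f['R'])@X+np.array(f['t'])); return p[:2]/p[2]
E
python3 - <<'E'
from h import *
for c in ('top','side'):
    f=snap(c,c+'0'); print(c,-np.array(f['R']).T@f['t'])
s=manip.state(); print(s)
E
```

```text
top [ 0.47568442 -0.030236    1.08126139]
side [ 0.12100233 -0.91290034  0.53374339]
{'time': 0.1, 'joint_pos': array([ 1.03700354e+00,  5.33087286e-02,  1.61413261e+00,  1.20377045e-06,
        1.47599814e+00, -1.19000478e-01]), 'joint_vel': array([ 0.00057877, -0.00118678, -0.00292289,  0.00043885,  0.00012282,
        0.0002694 ]), 'joint_efforts': array([-1.22330657e-04, -3.94902420e+01, -3.71364677e+01, -1.28550810e-04,
        3.94439703e-03, -1.96825852e-05]), 'tool_pos': array([0.25160891, 0.5715508 , 0.24888922]), 'tool_rot': array([-2.96642387e-04,  2.05912524e-01,  9.78569967e-01, -8.74465693e-04]), 'contact_force': array([-0.91546052,  0.15588041,  0.00344848]), 'ft_torque': array([ 0.04269869,  0.01675683, -0.01918912]), 'grasp_force': 0.0, 'gripper_width': 0.9988973971628984}
```

View pics/top0.png

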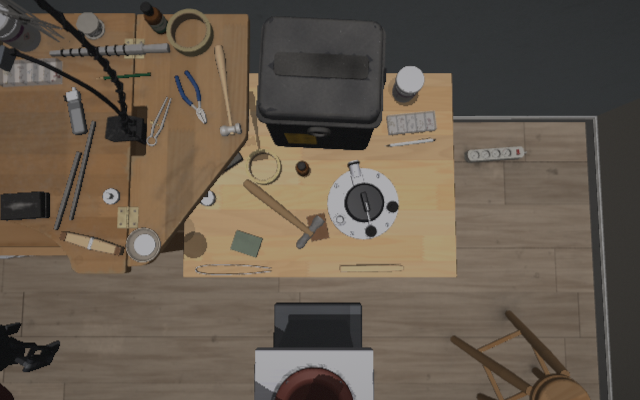

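View pics/side0.png

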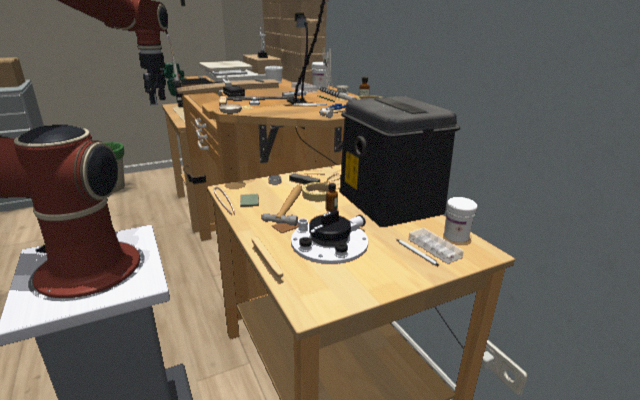

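The top view shows the robot base at the bottom, the valve disc near (363,203), the inlet at (354,172) and black caps at (371,231) and (392,207). The open spigot looks to be at (340,220). I'll enlarge it.

Run:
```python
from h import *
f=load('top0'); c=f['frame'][155:250,310:420]
cv2.imwrite('pics/topc.png',cv2.resize(c,None,fx=6,fy=6,interpolation=cv2.INTER_CUBIC))
```

```text
(no output)
```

View pics/topc.png

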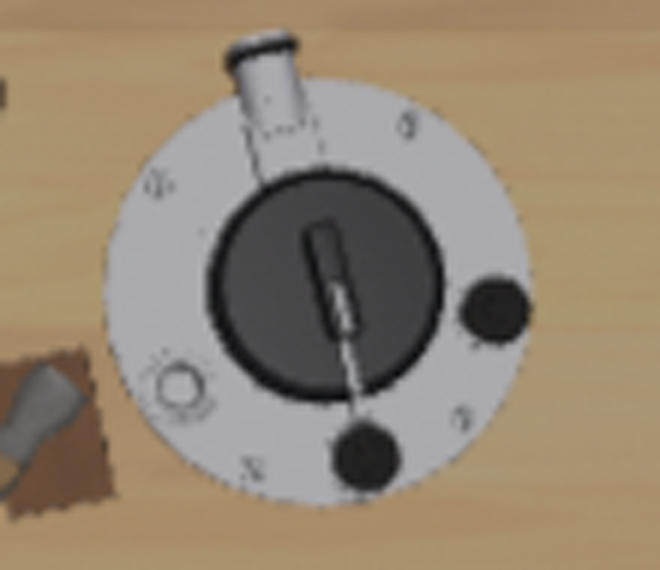

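The enlarged crop shows the cap centre at about (327,286) and the pointer running down to (362,410). The capped spigots are at (366,457) and (496,310), and the open one is at (180,387), on the robot's left.

Run:
```python
from h import *
f=load('top0')
P=lambda u,v,z: back(f,310+(u+.5)/6-.5,155+(v+.5)/6-.5,z)
c=P(327,286,.058); o=P(180,387,.036); c1=P(366,457,.04); c2=P(496,310,.04)
bar1=P(320,222,.085);bar2=P(347,338,.085); 
print('barmid',(bar1+bar2)/2, np.linalg.norm(bar1-bar2))
print(c,o,c1,c2)
for n,p in zip('o c1 c2'.split(),(o,c1,c2)):
    d=p-c; print(n,np.hypot(*d[:2]),np.degrees(np.arctan2(d[1],d[0]))%360)
d=bar2-bar1; print(np.degrees(np.arctan2(d[1],d[0]))%360)
i=P(262,45,.03)-c; print('inlet',np.degrees(np.arctan2(i[1],i[0])))
s=manip.state(); from scipy.spatial.transform import Rotation as Ro
w,x,y,z=s['tool_rot'];print(Ro.from_quat([x,y,z,w]).as_matrix())
```

```text
barmid [ 0.54450455 -0.13378907  0.085     ] 0.05061290288858534
[ 0.54369736 -0.13375107  0.058     ] [ 0.50020492 -0.07034709  0.036     ] [ 0.46926038 -0.15217076  0.04      ] [ 0.534221   -0.21038137  0.04      ]
o 0.07688729800726468 124.44846926771693
c1 0.07668213549397739 193.89884156052238
c2 0.07721401620185579 262.95040070336677
192.61904369577454
inlet 13.012196210605655
[[-9.15199889e-01  4.02999105e-01 -9.40697538e-04]
 [ 4.03000143e-01  9.15198535e-01 -1.58928696e-03]
 [ 2.20443785e-04 -1.83361649e-03 -9.99998295e-01]]
```

Call:
play_rows(
  series=[
    [[0.005,-0.03,0.01,0,0,0,1],[0.005,-0.03,0.01,0,0,0,1],[0.005,-0.03,0.01,0,0,0,1],[0.005,-0.03,0.01,0,0,0,1],[0.005,-0.03,0.01,0,0,0,1],[0.005,-0.03,0.01,0,0,0,1],[0.005,-0.03,0.01,0,0,0,1],[0.005,-0.03,0.01,0,0,0,1],[0.005,-0.03,0.01,0,0,0,1],[0.005,-0.03,0.01,0,0,0,1]],
  ],
)

```text
time: 1.1
tool_pos: [0.3016, 0.2707, 0.3499]
tool_rot: [-0.0, 0.206, 0.979, -0.0]
contact_force: [0.1, 0.4, 0.2]
gripper_width: 1.0
grasp_force: 0.0
```

Call:
play_rows(
  series=[
    [[0.0242,-0.0405,-0.01,0,0,3.72,1],[0.0242,-0.0405,-0.01,0,0,3.72,1],[0.0242,-0.0405,-0.01,0,0,3.72,1],[0.0242,-0.0405,-0.01,0,0,3.72,1],[0.0242,-0.0405,-0.01,0,0,3.72,1],[0.0242,-0.0405,-0.01,0,0,3.72,1],[0.0242,-0.0405,-0.01,0,0,3.72,1],[0.0242,-0.0405,-0.01,0,0,3.72,1],[0.0242,-0.0405,-0.01,0,0,3.72,1],[0.0242,-0.0405,-0.01,0,0,3.72,1]],
  ],
)

```text
time: 2.1
tool_pos: [0.5443, -0.1349, 0.249]
tool_rot: [-0.0, -0.118, 0.993, 0.0]
contact_force: [1.7, 0.0, -0.2]
gripper_width: 0.998
grasp_force: 0.0
```

```bash
cat >> h.py <<'E'
from scipy.spatial.transform import Rotation as Ro
def st():
    s=manip.state(); w,x,y,z=s['tool_rot']; M=Ro.from_quat([x,y,z,w]).as_matrix()
    print('t',round(s['time'],2),'p',s['tool_pos'].round(4),'yaw_y',np.degrees(np.arctan2(M[1,1],M[0,1])).round(2),'zax',M[:,2].round(4),'q',s['joint_pos'].round(3),'F',s['contact_force'].round(2),'T',s['ft_torque'].round(2),'g',round(s['gripper_width'],3),round(s['grasp_force'],1)); return s
E
python3 - <<'E'
from h import *
st(); f=snap('wrist','w1'); c=np.array([.544,-.134,0])
for z in(.085,.058,.03): print(z,proj(f,c+[0,0,z]))
E
```

```text
t 2.1 p [ 0.5443 -0.1349  0.249 ] yaw_y 103.56 zax [-6.e-04  4.e-04 -1.e+00] q [-0.376 -0.099  1.764  0.     1.478 -2.183] F [ 1.65  0.01 -0.24] T [-0.   -0.05  0.  ] g 0.998 0.0
0.085 [319.10729054 185.101152  ]
0.058 [319.05810895 177.78069684]
0.03 [319.01475904 171.32825939]
```

View pics/w1.png

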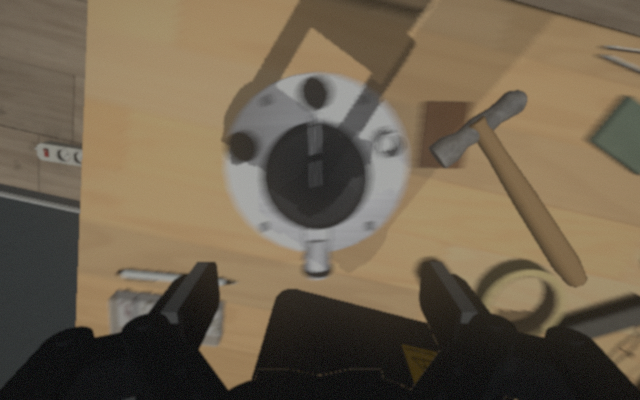

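The wrist view is slightly blurred by motion and shows the knob cap centred near (317,175), with the bar upright along x≈315. That is close to the prediction, so I'll take a sharper crop.

Run:
```python
from h import *
st(); f=snap('wrist','w2')
c=f['frame'][70:290,210:430]
cv2.imwrite('pics/w2c.png',cv2.convertScaleAbs(cv2.resize(c[:200],None,fx=3,fy=3,interpolation=cv2.INTER_CUBIC),alpha=1.8))
for z in(.085,.058,.03): print(z,(proj(f,np.array([.544,-.134,z]))-[210,70])*3)
```

```text
t 2.15 p [ 0.5458 -0.14    0.2458] yaw_y 103.44 zax [-0.003  -0.0025 -1.    ] q [-0.382 -0.09   1.76  -0.003  1.473 -2.187] F [-1.13 -3.39 -0.21] T [-0.1   0.03 -0.  ] g 0.999 0.0
0.085 [347.28567658 348.94491129]
0.058 [345.73280525 326.74022247]
0.03 [344.3663372 307.2009359]
```

View pics/w2c.png

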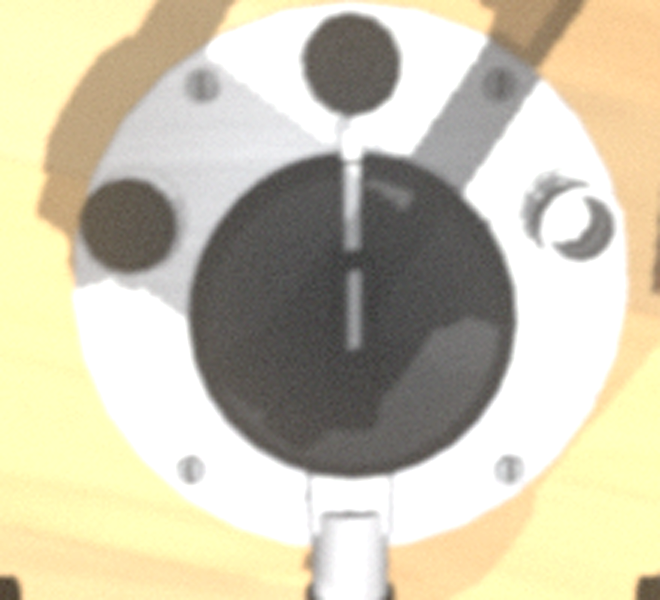

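The crop shows the cap centre at (353,313), the bar and pointer line vertical at x≈352, and the open spigot at (575,222). The arm was still settling, so I'll descend part of the way and measure again.

Call:
play_rows(
  series=[
    [[0,0,-0.02,0,0,0,1],[0,0,-0.02,0,0,0,1],[0,0,-0.02,0,0,0,1],[0,0,-0.01,0,0,0,0.7],[0,0,0,0,0,0,0.6],[0,0,0,0,0,0,0.5],[0,0,0,0,0,0,0.5],[0,0,0,0,0,0,0.5]],
  ],
)

```text
time: 3.0
tool_pos: [0.5445, -0.1332, 0.1814]
tool_rot: [0.001, -0.117, 0.993, -0.001]
contact_force: [0.4, -0.5, 0.4]
gripper_width: 0.502
grasp_force: 0.0
```

Run:
```python
from h import *
st(); f=snap('wrist','w3'); st()
cv2.imwrite('pics/w3c.png',cv2.convertScaleAbs(f['frame'],alpha=1.8))
for z in(.085,.058,.03): print(z,proj(f,np.array([.544,-.134,z])))
```

```text
t 3.0 p [ 0.5445 -0.1332  0.1814] yaw_y 103.44 zax [ 2.1e-03 -9.0e-04 -1.0e+00] q [-0.373 -0.05   1.832 -0.     1.357 -2.178] F [ 0.39 -0.53  0.35] T [0.01 0.01 0.01] g 0.502 0.0
t 3.05 p [ 0.5444 -0.1332  0.1812] yaw_y 103.44 zax [ 1.8e-03 -7.0e-04 -1.0e+00] q [-0.373 -0.049  1.832  0.     1.357 -2.178] F [-0.43 -0.58  0.33] T [-0.05  0.03  0.03] g 0.498 0.0
0.085 [317.20252233 209.28378156]
0.058 [317.39898167 197.63541379]
0.03 [317.56522708 187.778475  ]
```

View pics/w3c.png

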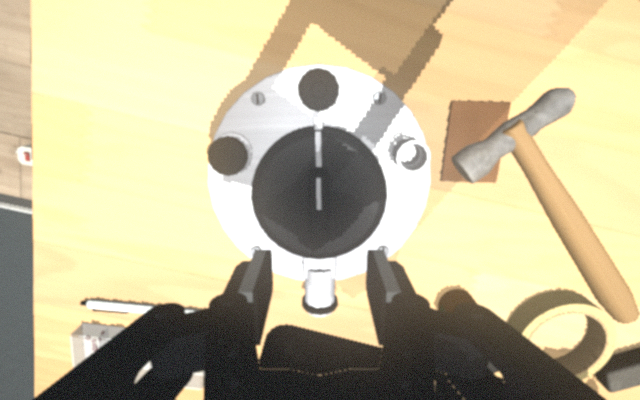

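The view shows the bar line at x≈319, the cap centre at about (319,191), the capped spigots at (318,89) and (229,155), and the open spigot at (410,153). I'll fit the axis from both cameras.

Run:
```python
from h import *
from scipy.optimize import least_squares as L
for n,pts in (('top0',[(371,231,.04),(392.6,206.6,.04),(339.9,219.4,.036),(364.4,202.6,.058)]),('w3',[(318.5,88.5,.04),(229,155,.04),(409.5,153,.036),(319,191,.058)])):
    f=load(n); P=np.array([back(f,*p) for p in pts])[:,:2]; print(n,P.round(4).tolist())
    def r(x):
        a=x[2]; D=[(np.cos(a+k),np.sin(a+k)) for k in (0,1.2,-1.2)]
        return (np.r_[x[:2]+.078*np.array(D),[x[:2]]]-P).ravel()
    s=L(r,[.544,-.134,3.37]); print(s.x[:2].round(4),np.degrees(s.x[2]).round(2),(s.fun*1e3).round(1))
```

```text
top0 [[0.4686, -0.1533], [0.5333, -0.2113], [0.4994, -0.0712], [0.5428, -0.1346]]
[ 0.5437 -0.1346] 193.73 [-0.7  0.2  0.2 -0.6 -0.4  0.5  0.9 -0. ]
w3 [[0.4679, -0.1513], [0.5317, -0.2074], [0.4982, -0.0707], [0.5387, -0.134]]
[ 0.5418 -0.1328] 193.81 [-1.9 -0.1  0.  -2.8 -1.2  1.8  3.1  1.2]
```

Call:
play_rows(
  series=[
    [[-0.0015,-0.0005,-0.02,0,0,0.3,0.5],[0,0,-0.02,0,0,0,0.5],[0,0,-0.02,0,0,0,0.5],[0,0,-0.015,0,0,0,0.5],[0,0,-0.01,0,0,0,0.5],[0,0,-0.007,0,0,0,0.5],[0,0,-0.007,0,0,0,0.5],[0,0,0,0,0,0,0.5],[0,0,0,0,0,0,0.5]],
  ],
)

```text
time: 3.95
tool_pos: [0.5427, -0.1337, 0.0815]
tool_rot: [0.0, -0.12, 0.993, -0.0]
contact_force: [-0.1, -0.2, -0.3]
gripper_width: 0.503
grasp_force: 0.0
```

Run:
```python
from h import *
f=snap('wrist','w4');st()
cv2.imwrite('pics/w4c.png',cv2.convertScaleAbs(f['frame'],alpha=2.2))
```

```text
t 4.0 p [ 0.5429 -0.1337  0.0817] yaw_y 103.74 zax [ 1.1e-03 -5.0e-04 -1.0e+00] q [-0.375  0.062  1.9   -0.     1.178 -2.185] F [ 0.01  0.27 -0.24] T [-0.   -0.02 -0.01] g 0.498 0.0
```

View pics/w4c.png

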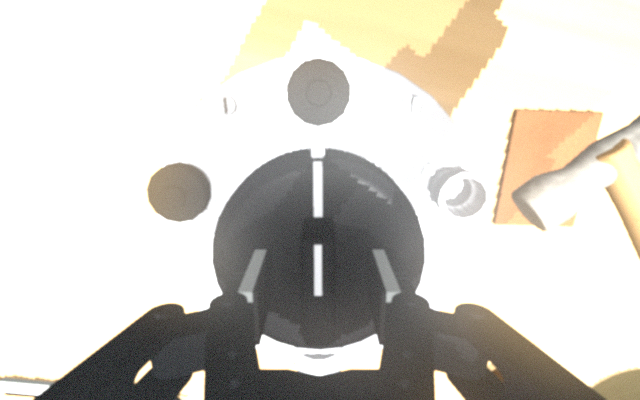

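The bar (line at x≈318) is centred between the fingers at 255 and 385, and the knob sits square. Closing now.

Call:
play_rows(
  series=[
    [[0,0,0,0,0,0,0.3],[0,0,0,0,0,0,0.15],[0,0,0,0,0,0,0],[0,0,0,0,0,0,0],[0,0,0,0,0,0,0],[0,0,0,0,0,0,0]],
  ],
)

```text
time: 4.6
tool_pos: [0.5429, -0.1339, 0.0817]
tool_rot: [0.001, -0.12, 0.993, -0.0]
contact_force: [1.1, -1.6, 2.1]
gripper_width: 0.146
grasp_force: 61.0
```

```bash
python3 -c "
from h import *
st()"
```

```text
t 4.6 p [ 0.5429 -0.1339  0.0817] yaw_y 103.73 zax [ 1.2e-03 -8.0e-04 -1.0e+00] q [-0.375  0.062  1.9   -0.     1.178 -2.185] F [ 1.12 -1.59  2.13] T [-0.29 -0.    0.05] g 0.146 61.0
```

Call:
play_rows(
  series=[
    [[0,0,0.002,0,0,0,0],[0,0,0.002,0,0,0,0],[0,0,0.002,0,0,0,0],[0,0,0.002,0,0,0,0],[0,0,0.002,0,0,0,0],[0,0,0.002,0,0,0,0],[0,0,0,0,0,0,0],[0,0,0,0,0,0,0]],
  ],
)

```text
time: 5.4
tool_pos: [0.5425, -0.1338, 0.0921]
tool_rot: [0.0, -0.119, 0.993, -0.0]
contact_force: [5.2, -4.1, -5.4]
gripper_width: 0.148
grasp_force: 59.9
```

```bash
python3 -c "
from h import *
st()"
```

```text
t 5.4 p [ 0.5425 -0.1338  0.0921] yaw_y 103.73 zax [ 1.e-03 -7.e-04 -1.e+00] q [-0.375  0.047  1.896 -0.     1.197 -2.185] F [ 5.23 -4.12 -5.44] T [-0.53 -0.83 -0.03] g 0.148 59.9
```

Call:
play_rows(
  series=[
    [[0.0005,-0.0005,0.002,0,0,0,0],[0,0,0,0,0,0,0],[0,0,0,0,0,-2,0],[0,0,0,0,0,-4,0]],
  ],
)

```text
time: 5.8
tool_pos: [0.5426, -0.1337, 0.0939]
tool_rot: [-0.0, -0.066, 0.998, 0.0]
contact_force: [4.7, -1.4, -6.9]
gripper_width: 0.15
grasp_force: 59.7
```

```bash
python3 -c "
from h import *
st()"
```

```text
t 5.8 p [ 0.5426 -0.1337  0.0939] yaw_y 97.6 zax [-3.e-04  6.e-04 -1.e+00] q [-3.750e-01  4.600e-02  1.894e+00  1.000e-03  1.202e+00 -2.079e+00] F [ 4.7  -1.39 -6.92] T [-0.3  -0.84  0.12] g 0.15 59.7
```

Call:
play_rows(
  series=[
    [[0,0,0,0,0,-5.3,0],[0,0,0,0,0,-5.3,0],[0,0,0,0,0,-5.3,0],[0,0,0,0,0,-5.3,0],[0,0,0,0,0,-5.3,0],[0,0,0,0,0,-5.3,0],[0,0,0,0,0,-5.3,0],[0,0,0,0,0,-5.3,0],[0,0,0,0,0,-5.3,0],[0,0,0,0,0,0,0]],
  ],
)

```text
time: 6.8
tool_pos: [0.5429, -0.1325, 0.0938]
tool_rot: [-0.0, 0.343, 0.939, 0.002]
contact_force: [4.8, 1.6, -6.6]
gripper_width: 0.152
grasp_force: 59.7
```

```bash
python3 -c "
from h import *
st()"
```

```text
t 6.8 p [ 0.5429 -0.1325  0.0938] yaw_y 49.93 zax [ 6.0e-04  3.2e-03 -1.0e+00] q [-0.374  0.046  1.894  0.003  1.202 -1.247] F [ 4.8  1.6 -6.6] T [ 0.32 -1.1  -0.05] g 0.152 59.7
```

Call:
play_rows(
  series=[
    [[0.0008,0,-0.002,0,0,0,0],[0,0,-0.002,0,0,0,0],[0,0,-0.002,0,0,0,0],[0,0,0,0,0,0,0],[0,0,0,0,0,0,0]],
  ],
)

```text
time: 7.3
tool_pos: [0.5435, -0.1329, 0.0892]
tool_rot: [-0.001, 0.342, 0.94, 0.001]
contact_force: [0.7, 5.9, 2.9]
gripper_width: 0.148
grasp_force: 61.1
```

```bash
python3 -c "
from h import *
st()"
```

```text
t 7.3 p [ 0.5435 -0.1329  0.0892] yaw_y 50.03 zax [-8.0e-04  2.8e-03 -1.0e+00] q [-0.374  0.055  1.894  0.002  1.195 -1.248] F [0.67 5.94 2.89] T [ 1.13  0.09 -0.06] g 0.148 61.1
```

Call:
play_rows(
  series=[
    [[0,0.0005,-0.001,0,0,0,0],[0,0,-0.001,0,0,0,0],[0,0,0,0,0,0,0],[0,0,0,0,0,0,0]],
  ],
)

```text
time: 7.7
tool_pos: [0.5437, -0.1329, 0.089]
tool_rot: [-0.001, 0.342, 0.94, 0.001]
contact_force: [-3.3, 5.4, 10.6]
gripper_width: 0.146
grasp_force: 62.4
```

```bash
python3 -c "
from h import *
st()"
```

```text
t 7.7 p [ 0.5437 -0.1329  0.089 ] yaw_y 50.04 zax [-0.0011  0.0018 -1.    ] q [-3.730e-01  5.500e-02  1.893e+00  1.000e-03  1.195e+00 -1.247e+00] F [-3.32  5.43 10.55] T [1.17 0.84 0.04] g 0.146 62.4
```

Call:
play_rows(
  series=[
    [[0,0,0,0,0,-0.6,0],[0,0,0,0,0,-0.6,0],[0,0,0,0,0,-0.6,0],[0,0,0,0,0,-0.6,0],[0,0,0,0,0,0,0]],
  ],
)

```text
time: 8.2
tool_pos: [0.5438, -0.133, 0.089]
tool_rot: [-0.001, 0.361, 0.933, 0.0]
contact_force: [-3.1, 5.4, 10.4]
gripper_width: 0.15
grasp_force: 62.3
```

```bash
python3 -c "
from h import *
st()"
```

```text
t 8.2 p [ 0.5438 -0.133   0.089 ] yaw_y 47.67 zax [-9.0e-04  1.4e-03 -1.0e+00] q [-3.730e-01  5.500e-02  1.893e+00  1.000e-03  1.194e+00 -1.206e+00] F [-3.11  5.39 10.36] T [1.15 0.75 0.21] g 0.15 62.3
```

Call:
play_rows(
  series=[
    [[0,0,0,0,0,-0.6,0],[0,0,0,0,0,-0.6,0],[0,0,0,0,0,-0.6,0],[0,0,0,0,0,0,0]],
  ],
)

```text
time: 8.6
tool_pos: [0.5438, -0.1329, 0.089]
tool_rot: [-0.001, 0.376, 0.927, 0.001]
contact_force: [-4.2, 5.1, 10.5]
gripper_width: 0.15
grasp_force: 62.2
```

Call:
play_rows(
  series=[
    [[0,0,0,0,0,-0.6,0],[0,0,0,0,0,-0.6,0],[0,0,0,0,0,-0.6,0],[0,0,0,0,0,0,0]],
  ],
)

```text
time: 9.0
tool_pos: [0.5439, -0.1329, 0.089]
tool_rot: [-0.001, 0.39, 0.921, 0.001]
contact_force: [-3.5, 5.3, 11.0]
gripper_width: 0.15
grasp_force: 62.2
```

Call:
play_rows(
  series=[
    [[0,0,0,0,0,-0.6,0],[0,0,0,0,0,-0.6,0],[0,0,0,0,0,-0.6,0],[0,0,0,0,0,0,0]],
  ],
)

```text
time: 9.4
tool_pos: [0.5439, -0.1329, 0.089]
tool_rot: [-0.001, 0.405, 0.914, 0.001]
contact_force: [-2.8, 5.0, 10.4]
gripper_width: 0.149
grasp_force: 62.2
```

Call:
play_rows(
  series=[
    [[0,0,0,0,0,-0.6,0],[0,0,0,0,0,-0.6,0],[0,0,0,0,0,-0.6,0],[0,0,0,0,0,0,0]],
  ],
)

```text
time: 9.8
tool_pos: [0.5439, -0.1328, 0.089]
tool_rot: [-0.001, 0.419, 0.908, 0.001]
contact_force: [-2.8, 5.0, 11.1]
gripper_width: 0.146
grasp_force: 62.2
```

```bash
python3 -c "
from h import *
st()"
```

```text
t 9.8 p [ 0.5439 -0.1328  0.089 ] yaw_y 40.47 zax [-5.0e-04  1.7e-03 -1.0e+00] q [-0.373  0.055  1.893  0.002  1.194 -1.08 ] F [-2.82  5.01 11.15] T [1.21 0.69 0.17] g 0.146 62.2
```

Call:
play_rows(
  series=[
    [[0,0,0,0,0,-0.6,0],[0,0,0,0,0,-0.6,0],[0,0,0,0,0,-0.6,0],[0,0,0,0,0,0,0]],
  ],
)

```text
time: 10.2
tool_pos: [0.544, -0.1328, 0.089]
tool_rot: [-0.001, 0.433, 0.901, 0.001]
contact_force: [-3.2, 6.3, 10.1]
gripper_width: 0.154
grasp_force: 62.2
```

Call:
play_rows(
  series=[
    [[0,0,0,0,0,-1,0],[0,0,0,0,0,-1,0],[0,0,0,0,0,-1,0],[0,0,0,0,0,-1,0],[0,0,0,0,0,-1,0],[0,0,0,0,0,-1,0],[0,0,0,0,0,-1,0],[0,0,0,0,0,0,0]],
  ],
)

```text
time: 11.0
tool_pos: [0.5438, -0.1324, 0.0877]
tool_rot: [-0.001, 0.488, 0.873, 0.001]
contact_force: [-0.4, 6.0, 3.5]
gripper_width: 0.151
grasp_force: 61.2
```

```bash
python3 -c "
from h import *
st()"
```

```text
t 11.0 p [ 0.5438 -0.1324  0.0877] yaw_y 31.61 zax [ 1.0e-04  2.5e-03 -1.0e+00] q [-0.373  0.057  1.895  0.003  1.191 -0.926] F [-0.43  6.    3.51] T [ 1.11 -0.03 -0.04] g 0.151 61.2
```

The knob dropped 1.3 mm and the force eased, so the tooth is at the notch. I'll push down gently.

Call:
play_rows(
  series=[
    [[0,0.0006,-0.001,0,0,0,0],[0,0,-0.001,0,0,0,0],[0,0,0,0,0,0,0]],
  ],
)

```text
time: 11.3
tool_pos: [0.5441, -0.1323, 0.0863]
tool_rot: [-0.0, 0.488, 0.873, 0.001]
contact_force: [0.5, 4.0, 6.6]
gripper_width: 0.148
grasp_force: 61.7
```

```bash
python3 -c "
from h import *
st()"
```

```text
t 11.3 p [ 0.5441 -0.1323  0.0863] yaw_y 31.6 zax [ 5.0e-04  1.7e-03 -1.0e+00] q [-0.372  0.059  1.895  0.002  1.188 -0.924] F [0.55 4.02 6.64] T [ 0.96  0.27 -0.18] g 0.148 61.7
```

Call:
play_rows(
  series=[
    [[0,0,0,0,0,-0.5,0],[0,0,-0.001,0,0,-0.4,0],[0,0,-0.001,0,0,0,0],[0,0,0,0,0,0,0]],
  ],
)

```text
time: 11.7
tool_pos: [0.5439, -0.1322, 0.0832]
tool_rot: [-0.0, 0.495, 0.869, 0.001]
contact_force: [2.0, 4.8, 3.1]
gripper_width: 0.15
grasp_force: 61.1
```

```bash
python3 -c "
from h import *
st()"
```

```text
t 11.7 p [ 0.5439 -0.1322  0.0832] yaw_y 30.72 zax [ 5.0e-04  1.6e-03 -1.0e+00] q [-0.372  0.062  1.897  0.002  1.182 -0.909] F [2.02 4.76 3.07] T [ 0.99 -0.14 -0.11] g 0.15 61.1
```

Call:
play_rows(
  series=[
    [[0,0.0005,-0.001,0,0,-0.4,0],[0,0,-0.001,0,0,0,0],[0,0,-0.001,0,0,0,0],[0,0,0,0,0,0,0]],
  ],
)

```text
time: 12.1
tool_pos: [0.544, -0.1323, 0.0812]
tool_rot: [-0.0, 0.497, 0.868, 0.0]
contact_force: [-0.9, 5.2, 8.4]
gripper_width: 0.147
grasp_force: 62.0
```

```bash
python3 -c "
from h import *
st()"
```

```text
t 12.1 p [ 0.544  -0.1323  0.0812] yaw_y 30.34 zax [ 1.e-04  4.e-04 -1.e+00] q [-0.372  0.065  1.897  0.     1.179 -0.902] F [-0.89  5.2   8.37] T [1.05 0.4  0.01] g 0.147 62.0
```

Call:
play_rows(
  series=[
    [[0,0,-0.001,0,0,0,0],[0,0,-0.001,0,0,0,0],[0,0,0,0,0,0,0],[0,0,0,0,0,0,0]],
  ],
)

```text
time: 12.5
tool_pos: [0.5443, -0.1325, 0.0809]
tool_rot: [-0.0, 0.497, 0.868, 0.0]
contact_force: [-5.2, 5.4, 17.1]
gripper_width: 0.149
grasp_force: 63.2
```

```bash
python3 -c "
from h import *
st()"
```

```text
t 12.5 p [ 0.5443 -0.1325  0.0809] yaw_y 30.34 zax [-1.e-04  3.e-04 -1.e+00] q [-0.372  0.067  1.897  0.     1.178 -0.901] F [-5.19  5.41 17.09] T [1.36 1.11 0.05] g 0.149 63.2
```

Call:
play_rows(
  series=[
    [[0.001,-0.0005,0.0015,0,0,0,0],[0,0,0.0015,0,0,0,0],[0,0,0,0,0,0,0.3],[0,0,0,0,0,0,0.5],[0,0,0,0,0,0,0.5],[0,0,0,0,0,0,0.5],[0,0,0,0,0,0,0.5]],
  ],
)

```text
time: 13.2
tool_pos: [0.5446, -0.1331, 0.0809]
tool_rot: [-0.0, 0.498, 0.867, -0.0]
contact_force: [-0.1, -0.1, -0.0]
gripper_width: 0.5
grasp_force: 0.0
```

```bash
python3 -c "
from h import *
st()"
```

```text
t 13.2 p [ 0.5446 -0.1331  0.0809] yaw_y 30.33 zax [-3.e-04 -3.e-04 -1.e+00] q [-0.372  0.068  1.896 -0.     1.178 -0.902] F [-0.11 -0.13 -0.01] T [0.02 0.02 0.03] g 0.5 0.0
```

Released cleanly. Now I'll rise clear and check.

Call:
play_rows(
  series=[
    [[0,0,0.01,0,0,0,0.5],[0,0,0.02,0,0,0,0.5],[0,0,0.02,0,0,0,0.5],[0,0,0.02,0,0,0,0.5],[0,0,0.02,0,0,0,0.5],[0,0,0.02,0,0,0,0.5],[0,0,0,0,0,0,0.5],[0,0,0,0,0,0,0.5],[0,0,0,0,0,0,0.5]],
  ],
)

```text
time: 14.1
tool_pos: [0.544, -0.1327, 0.1897]
tool_rot: [-0.001, 0.497, 0.867, -0.0]
contact_force: [0.3, 0.2, -0.1]
gripper_width: 0.503
grasp_force: 0.0
```

Run:
```python
from h import *
st(); w=snap('wrist','w9'); s=snap('side','s9')
s0=load('side0')
r=lambda f,k:cv2.resize(f,None,fx=k,fy=k,interpolation=cv2.INTER_CUBIC)
a=cv2.convertScaleAbs(w['frame'],alpha=1.6)[20:320,120:520]
A=r(s0['frame'][195:270,280:380],4);B=r(s['frame'][195:270,280:380],4)
cv2.imwrite('pics/fin.png',np.vstack([np.hstack([A,B]),np.hstack([a,a*0])]))
```

```text
t 14.1 p [ 0.544  -0.1327  0.1897] yaw_y 30.33 zax [-2.e-03  7.e-04 -1.e+00] q [-0.372 -0.056  1.824 -0.     1.376 -0.902] F [ 0.33  0.16 -0.11] T [-0.   -0.01  0.03] g 0.503 0.0
```

View pics/fin.png

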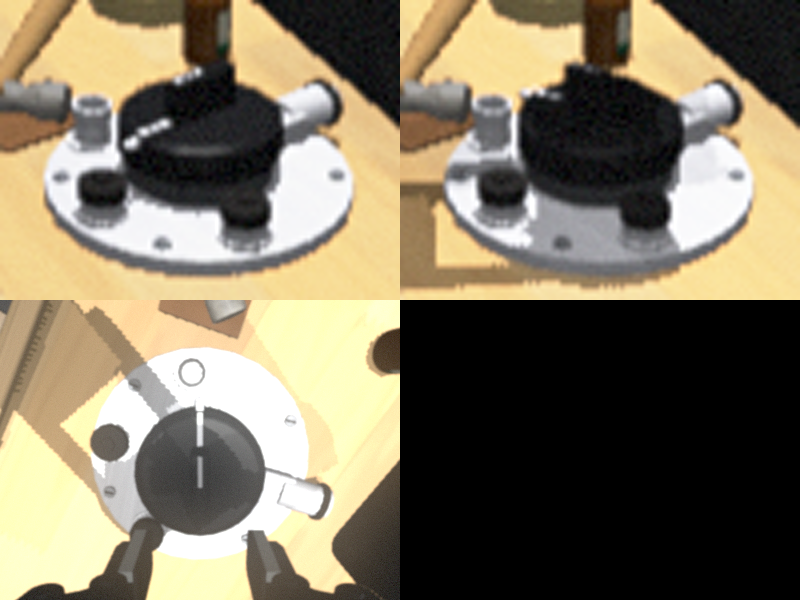

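The side crops (before and after) show the cap at the same height, so it is home. The wrist view shows the pointer at (200,410), just beside the open spigot at (191,372). Nothing else moved, so I'm handing it in.

```bash
python3 -c "
from plant import manip
print(manip.job_done())"
```

```text
the job is handed in; nothing more can be done
None
```

The selector is turned to the open spigot, pushed fully home in its notch (about 73° clockwise from the start) and released; the job was handed in at about 14 s, with no verdict returned.

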